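Wedge the organiser's gate shut

TASK

The swinging side gate of the bamboo organiser has no catch and drifts open. Pick up the wooden wedge by its block and, still holding it and with it flat on the dresser, push it thin end first, straight in under the gate about midway between its middle and its free end, so that it swings the gate fully shut, and tap it further in until it jams there firmly but without straining the gate. Then let go and back away: the wedge must hold the gate shut by itself, and the jar, pacifier, nail clipper and spoon must stay where they are.

Things in the scene. Friction and masses are not known exactly. Their poses are not given: they have to be found in the camera images.
- organiser: Square bamboo organiser, fixed, 190 x 190 mm, 60 mm high (lid section with knob: 74 mm). Origin on the dresser surface under its centre; its -x side is the gate side, x points to its back, z up. Its floor's underside is 16 mm above the dresser, on four 18 mm square feet 83 mm from the centre in x and y, so the wedge runs in under it between the feet.
- gate (a joint): Angle of the upright gate: 0 shut (hard stop), growing outwards to organiser -x. Pin at organiser x -99, y +94 mm; panel 182 mm long, 8 thick, top about 57 above the dresser. Starts 0.25 to 0.55; a weak spring (0.03 N m) drifts it to about 0.45 when let go. The gap under it is 8 to 13 mm, unknown beforehand: feel it. It does not give upwards; over 12 N from the wedge strains it.
- wedge_spot (a point): The spot for the wedge: on the dresser surface directly below the outer face of the shut gate, 129 mm from the gate's pin, towards its free end (organiser x = -103 mm, y = -35 mm). Fixed to the organiser and turned as it is: +x is the direction in which the wedge is pushed in. The wedge may sit up to 35 mm to either side.
- wedge: Loose wooden wedge, about 60 g, 112 mm long, 26 wide, flat below. Origin: centre of its underside; +x to its thin end (toe), z up. The top slopes 1 in 8 from 5 mm thick at the toe (x +56 mm) to 16 mm at x -32; behind it, x -32 to -56 mm, stands a grip block 46 mm high. It meets the shut gate's lower edge with 24 to 64 mm of its length past the outer face.
- wedge_grip (a point): Centre of the wedge's grip block (24 mm long, 26 wide along wedge y) at grasp height: 30 mm above the underside, wedge x = -44 mm; turned as the wedge. Once the gate is shut the level push needed rises by a few newtons per millimetre; after a push of 12 to 14 N the wedge stays jammed when released; over 16 N is too much.
- wedge_toe (a point): Middle of the lower edge of the wedge's thin end (wedge x = +56 mm, z = 0).
- jar: Small glass jar with a clasp lid, 43 mm across, 46 mm high, standing in the organiser behind the gate; origin at its underside. Leave alone.
- pacifier: Mint pacifier, 36 x 30 mm, lying in an organiser slot, teat up; origin at its underside. Leave alone.
- clipper: White plastic nail clipper, 50 x 14 mm, in the organiser behind the gate; origin at its underside. Leave alone.
- spoon: Beech teething spoon, about 120 mm long, 33 mm wide at the bowl, 8 mm thick, lying on the dresser; origin near its middle at its underside. Leave alone.
Not all that is in view belongs to the job. Several things have the shape of the wedge; the one meant has the colours described above.

How it is judged (in metres and radians):
On the way:
1. while held by the fingers, the wedge is jammed under the shut gate (value of joint gate below 0.04 rad and contact force between wedge and organiser above 3 N and x of wedge_toe in the frame of organiser above -0.09 m and contact force between the fingers and wedge above 1 N), for 0.1 s.
At the end, for the whole second after the job is handed in: The gate is shut (within 0.04 rad); the wedge, released and at rest, lies flat (within 0.08 rad) on the dresser with its toe at least 13 mm past the gate's outer face, pointing straight in within 0.3 rad, within 35 mm sideways of the wedge spot, and presses on the gate with more than 3 N by itself (value of joint gate below 0.04 rad and contact force between wedge and organiser above 3 N and x of wedge_toe in the frame of organiser above -0.09 m and y of wedge_spot in the frame of wedge between -0.035 and 0.035 m and angle between the x axis of wedge and the x axis of organiser, either way round below 0.3 rad and angle between wedge's own z axis and vertical below 0.08 rad and linear speed of wedge below 0.01 m/s); the robot touches nothing.
It fails at once if the wedge strains the gate or organiser with more than 12 N (contact force between wedge and organiser above 12 N).
It fails at once if the robot itself pushes the organiser or gate with more than 15 N (contact force between any of the arm, the fingers and organiser above 15 N).
It fails at once if the jar, pacifier, clipper or spoon is shifted more than 10 mm (distance of any of jar, pacifier, clipper, spoon from where it was at the start of the episode above 0.01 m).
It also fails if it takes over 58 s, if anything falls off the work surface, if the arm or the gripper's body presses on something with over 40 N, if the wrist force passes 120 N, or if a joint passes its speed limit or range.

ROBOT

A 6-joint arm with a two-finger parallel gripper is mounted at the origin on the work surface. World frame = base frame: x ahead of the robot, y to its left, z up, the work surface at z = 0. Lengths are in mm, angles in rad, forces in N, time in s.
With the tool pointing down it reaches from about 300 to 775 mm from the base axis. Payload 14.6 kg.
Tool frame: the origin (TCP) lies midway between the tips of the shut fingers; the grasp point (between the pads) lies 19 mm behind it (manip.grip_point_offset is the distance from the TCP to the grasp point, in mm); x points along the fingers, z is the direction in which the jaws open and shut, and the axes are right-handed (so a half turn about x gives the same grasp; the last joint's range is limited). The gripper opens to 94 mm and grips with 3 to 60 N. Pads are 16 mm wide; open, the fingers measure 119 mm over their backs; the gripper's body (75 mm by 177 mm) begins 78 mm behind the grasp point.
Start: joints at [-0.067, 0.3, 1.521, -0, 1.321, -0.067], TCP at [549.99, -0.002, 205.446] pointing down, gripper open.
Joint ranges: [-3.03, 3.03], [-0.79, 2.21], [0.23, 2.52], [-1.04, 4.18], [0, 3.07], [-2.55, 2.55]. Speed limits (rad/s): [2.22, 2.22, 2.57, 3.14, 3.14, 3.14].

INTERFACE

Orientations are given as [roll, pitch, yaw] about the fixed x, y, z axes, in that order (R = Rz(yaw) Ry(pitch) Rx(roll)).
In Python, from cell import manip, camera, calibration, order gives the robot as it stands.
- The arm moves only by the tool jog_arm, never from a script. Its arguments are lists of equal length, an entry for each row: "turn": the turn, a rotation vector about the tool's x, y, z in degrees, a list of three; "dp": the shift along the tool's x, y, z in cm, a list of three; "gripper": the closure, from 0 (fully open) to 1 (shut). In form: {"turn": [[ax, ay, az], ...], "dp": [[tx, ty, tz], ...], "gripper": [gripper, ...]}. A call has 1 to 8 rows; each row shifts and turns the pose as measured when the row begins, along the tool's axes as they then stand; what a row does not reach is not made up. A row lasts 1/8 s, in which the tool goes at most 62.5 mm and 10.7 degrees, less where a joint would pass 70% of its speed; a pose out of reach is approached as far as the arm can. A call is refused whole if a number of a shift passes 6.25 or a number of a turn 10.7, either way. A call with a gripper value outside its range is refused whole. The fingers move at their own pace and stop on an object; "grip_force" is the grip in N (left out, the last holds). Time passes only in rows, so rows that do not move let the fingers close. It gives the time, the measured TCP pose, the force and the opening at its end, in the units of the state.
- manip.read_state(): the state, without advancing time (a new reading comes with each control period).
- camera(name): name is "scene" or "side" or "wrist"; returns (picture, depth): 420x560x3 uint8, red, green, blue; 420x560 float32, mm along the optical axis (not along the pixel's ray), 0 where there is no reading.
- calibration(name): a dict with "K" (3x3 intrinsics, pixels), "world_from_camera" (4x4, takes a point from camera to world coordinates). Camera axes: x right, y down, z forward; pixel columns grow to the right and rows downward; lengths in mm; the calibration is good to about 2 mm. A picture is of the moment at which its call begins: read the wrist's pose just before it. calibration takes no time and is no camera call; for the wrist camera it gives the pose at the moment of the call.
- order.sign_off(): hands the job in, once; it reports no verdict.
The state is a dict: "clock": time; "joints": joint angles; "qd": joint speeds; "effort": joint torques, N m; "eef_pos": TCP position; "eef_rot": TCP orientation; "wrist_force": force on the tool from outside, world axes, zero at the start; "moment": the same for the moment, N m; "finger_gap": finger opening in mm.
Only numpy, scipy, OpenCV 4.12 (cv2) and the standard library are available. Lean on these libraries where they do the work, as an engineer would, in place of code of your own. Each camera call takes 0.05 s, during which the arm holds its last target.

## Working session

There is one attempt and no reset: what is moved stays moved. The work goes in short steps, Python scripts to look and compute and a tool call to move; the robot and the scene stay as the last step left them, time stands still between calls to the robot, and variables do not carry over. Pictures are saved under pics/ and viewed, and the job is handed in when it is done.

Besides the shell and the picture viewer there is one more tool, called after "Call:" as name(argument=value, ...) on one line, values as JSON. jog_arm: Moves the arm, as the interface text tells. Its arguments: {"type":"object","properties":{"turn":{"type":"array","items":{"type":"array","items":{"type":"number"}}},"dp":{"type":"array","items":{"type":"array","items":{"type":"number"}}},"gripper":{"type":"array","items":{"type":"number"}},"grip_force":{"type":"number"}},"required":["turn","dp","gripper"]}

```bash
mkdir -p pics; ls; python3 - <<'E'
from cell import manip,camera,calibration
import cv2,numpy as np
print(manip.read_state())
for n in("scene","side","wrist"):
    c=calibration(n); print(n,np.round(c["K"],1).tolist(),np.round(c["world_from_camera"],3).tolist())
    p,d=camera(n); cv2.imwrite(f"pics/{n}0.png",p[:,:,::-1]); np.savez(f"{n}0.npz",p=p,d=d,K=c["K"],T=c["world_from_camera"])
E
```

```text
pics
{'clock': 0.0, 'joints': array([-6.65875948e-02,  3.00450345e-01,  1.52155302e+00,  1.05215136e-05,
        1.32070494e+00, -6.66314871e-02]), 'qd': array([-0.00017351, -0.0001102 , -0.00033554, -0.00219244,  0.00081161,
       -0.00044432]), 'effort': array([-1.53750298e-03, -5.31805658e+01, -3.52735734e+01,  7.07558286e-02,
        2.43994006e-02, -4.79655944e-05]), 'eef_pos': array([5.49747816e+02, 2.34716557e-02, 2.04909588e+02]), 'eef_rot': array([3.06582659, 1.56968063, 3.06586787]), 'wrist_force': array([ 0.59371782, -0.88086914, -0.81917796]), 'moment': array([-0.0002113 , -0.01480503, -0.02410083]), 'finger_gap': 94.24709927404584}
scene [[527.0, 0.0, 280.8], [0.0, 527.0, 212.6], [0.0, 0.0, 1.0]] [[-0.154, 0.63, -0.761, 1478.307], [0.988, 0.109, -0.11, 239.853], [0.014, -0.769, -0.639, 819.439], [0.0, 0.0, 0.0, 1.0]]
side [[478.3, 0.0, 279.1], [0.0, 478.3, 208.7], [0.0, 0.0, 1.0]] [[0.783, -0.297, 0.547, 69.386], [-0.622, -0.402, 0.672, -482.395], [0.021, -0.866, -0.5, 507.886], [0.0, 0.0, 0.0, 1.0]]
wrist [[364.4, 0.0, 282.3], [0.0, 364.4, 211.0], [0.0, 0.0, 1.0]] [[1.0, 0.0, -0.002, 549.913], [0.0, -0.97, -0.244, 70.596], [-0.002, 0.244, -0.97, 384.527], [0.0, 0.0, 0.0, 1.0]]
```

View pics/scene0.png

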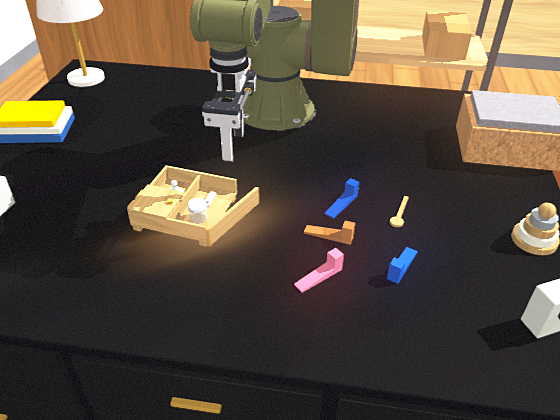

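View pics/side0.png

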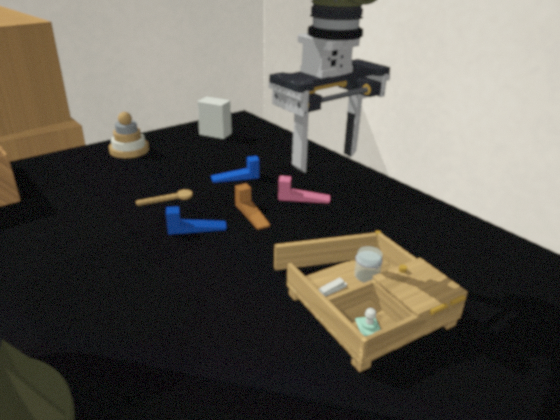

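View pics/wrist0.png

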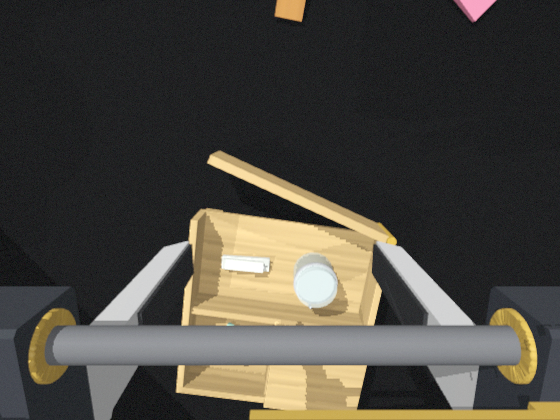

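The wedge-shaped candidates in the scene view are blue (343,198), blue (402,264), pink (320,272) and wood-brown (330,232). The brown one fits "wooden". I'll enlarge it to confirm and measure from the clouds.

```bash
cat > h.py <<'E'
import numpy as np,cv2
def cloud(n):
    z=np.load(n+".npz") if isinstance(n,str) else n
    d=z["d"];K=z["K"];T=z["T"]
    v,u=np.indices(d.shape)
    P=np.stack([(u-K[0,2])/K[0,0]*d,(v-K[1,2])/K[1,1]*d,d],-1)
    W=P@T[:3,:3].T+T[:3,3]; W[d<=0]=np.nan
    return z["p"],W
E
python3 - <<'E'
from h import *
for n in("scene0","side0","wrist0"):
    p,W=cloud(n); hsv=cv2.cvtColor(p,cv2.COLOR_RGB2HSV)
    h,s,v=[hsv[...,i].astype(int) for i in range(3)]
    ok=(W[...,2]>3)&(W[...,2]<90)&(W[...,0]>350)&(W[...,0]<900)&(abs(W[...,1])<450)&(s>80)&(h<28)&(v>60)
    k,l,st,c=cv2.connectedComponentsWithStats(ok.astype(np.uint8))
    for i in range(1,k):
        if st[i,4]>60:
            m=l==i; q=W[m]; print(n,st[i].tolist(),np.median(hsv[m],0),q.min(0).round(),q.max(0).round(),np.median(q,0).round())
p=cv2.imread("pics/scene0.png")[170:300,280:430]; q=cv2.imread("pics/side0.png")[150:245,150:340]
cv2.imwrite("pics/crop.png",np.hstack([cv2.resize(p,(450,390)),cv2.resize(q,(346,390))]))
E
```

```text
scene0 [127, 167, 134, 80, 5114] [ 18. 120. 219.] [ 413. -238.    3.] [659.  40.  76.] [ 575. -116.   40.]
scene0 [390, 196, 19, 31, 153] [ 24.  98. 255.] [388. 360.   3.] [511. 406.  13.] [474. 382.   9.]
scene0 [303, 220, 52, 24, 627] [ 13. 152. 202.] [540. 161.   3.] [592. 278.  50.] [574. 236.  13.]
side0 [236, 183, 34, 45, 628] [ 16. 156. 149.] [543. 160.   3.] [590. 274.  46.] [565. 238.  12.]
side0 [137, 190, 56, 14, 226] [ 19. 112. 165.] [393. 355.   3.] [512. 405.   8.] [465. 381.   6.]
side0 [275, 231, 193, 139, 13597] [ 19. 111. 165.] [ 437. -239.    3.] [658.  40.  74.] [ 538. -147.   44.]
wrist0 [275, 0, 31, 22, 549] [ 17. 142. 223.] [542. 161.   3.] [571. 179.   9.] [557. 171.   6.]
wrist0 [182, 151, 215, 175, 19606] [ 20.  95. 224.] [ 450. -151.    3.] [657.  40.  63.] [541. -73.  23.]
wrist0 [176, 366, 191, 45, 7139] [ 20.  99. 206.] [ 438. -225.   21.] [ 634. -169.   69.] [ 549. -204.   66.]
```

View pics/crop.png

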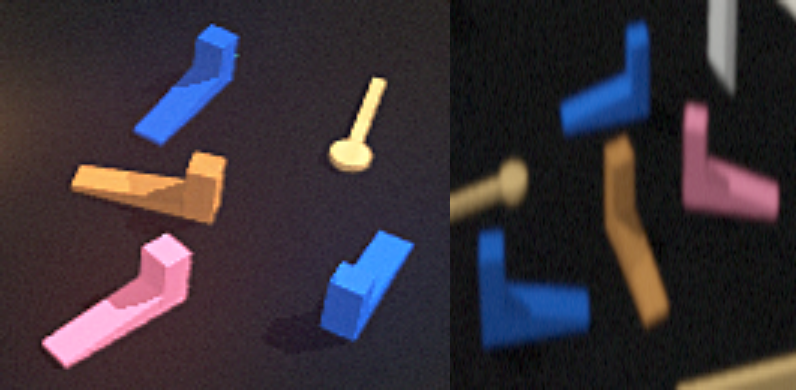

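```bash
python3 - <<'E'
from h import *
import colorsys
H=np.zeros((600,800,3),np.uint8)
R=[]
for n in("scene0","side0","wrist0"):
    p,W=cloud(n); hsv=cv2.cvtColor(p,cv2.COLOR_RGB2HSV)
    h,s,v=[hsv[...,i].astype(int) for i in range(3)]
    ok=(W[...,2]>4)&(W[...,2]<58)&(W[...,0]>530)&(W[...,0]<600)&(W[...,1]>150)&(W[...,1]<290)&(s>80)&(h<28)&(v>50)
    ok=cv2.morphologyEx(ok.astype(np.uint8),cv2.MORPH_OPEN,np.ones((2,2)))>0
    q=W[ok]; print(n,len(q),cv2.minAreaRect(q[:,:2].astype(np.float32)))
    b=q[q[:,2]>25]
    if len(b): print(" block",np.median(b,0),b.min(0),b.max(0),cv2.minAreaRect(b[b[:,2]>40][:,:2].astype(np.float32)))
    ok=(W[...,2]>48)&(W[...,2]<64)&(W[...,0]>400)&(W[...,0]<700)&(W[...,1]>-260)&(W[...,1]<60)&(s>60)&(h<28)
    q=W[ok]; R.append(np.c_[q,np.full(len(q),len(R))])
    col=[(0,0,255),(0,255,0),(255,0,0)][len(R)-1]
    for x,y,z in q: 
        i,j=int((60-y)*2),int((x-400)*2)
        if 0<=i<600 and 0<=j<800: H[i,j]=np.maximum(H[i,j],col)
np.save("rim.npy",np.vstack(R))
cv2.imwrite("pics/top.png",H)
E
```

```text
scene0 601 ((540.88427734375, 225.00634765625), (108.92961883544922, 79.15631103515625), 77.74993133544922)
 block [582.88046049 261.92605981  44.00530095] [559.91295991 247.56183583  25.11244796] [591.88378831 275.28455273  49.95558345] ((575.8529052734375, 262.6196594238281), (20.598569869995117, 27.414669036865234), 80.2796401977539)
side0 583 ((589.0869140625, 245.10305786132812), (174.9052276611328, 26.878267288208008), 65.69389343261719)
 block [570.98128885 250.66275907  38.43084334] [558.65348542 244.85469407  25.08633702] [586.71788272 267.72923311  45.81955394] ((573.3523559570312, 256.5594787597656), (20.056495666503906, 26.804241180419922), 78.75621032714844)
wrist0 573 ((557.7106323242188, 172.4503173828125), (19.976364135742188, 26.03316307067871), 80.15776824951172)
```

View pics/top.png

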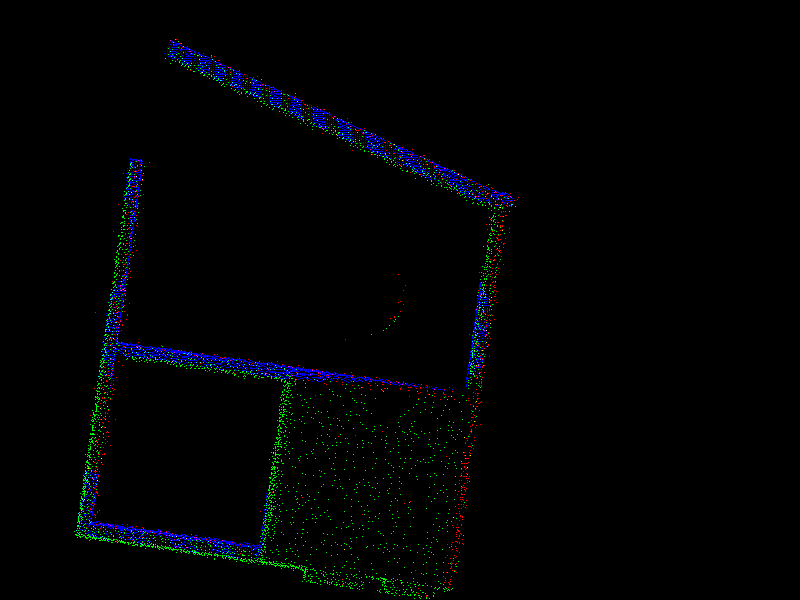

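```bash
python3 - <<'E'
from h import *
R=np.load("rim.npy")
def edge(sel,name):
    out=[]
    for c in (0,1,2):
        q=R[sel&(R[:,3]==c)][:,:2].astype(np.float32)
        if len(q)<40: continue
        vx,vy,x,y=cv2.fitLine(q,cv2.DIST_HUBER,0,.01,.01).ravel()
        if vy>0: vx,vy=-vx,-vy
        nrm=(q-[x,y])@[-vy,vx]
        print(name,"cam",c,len(q),"ang %.4f"%np.arctan2(vy,vx),"pt",x,y,"w",np.percentile(nrm,[1,50,99]).round(1), "z",)
    
a=-1.713
ex=np.array([np.cos(a),np.sin(a)]);ey=np.array([-ex[1],ex[0]])
c0=np.array([545,-126.]) 
u=(R[:,:2]-c0)@ex; v=(R[:,:2]-c0)@ey
z=R[:,2]
left=(v<-80)&(u>-90)&(u<90)&(z>55)
right=(v>80)&(u>-90)&(u<0)&(z>55)
gate=(u<-108)&(z>48)
mid=(abs(u)<15)&(v<-5)&(v>-80)&(z>50)
edge(left,"left");edge(right,"right");edge(gate,"gate");edge(mid,"mid")
for c in(0,1,2):
    s=R[:,3]==c
    print(c,"left v",np.percentile(v[s&left],[2,50,98]).round(1),"right v",np.percentile(v[s&right],[2,50,98]).round(1) if (s&right).any() else "",
     "left u min",np.percentile(u[s&(v<-80)&(u>-100)&(z>55)],[0.5,99.5]).round(1),"gate z",np.percentile(z[s&gate],[50,95]))
E
```

```text
left cam 0 153 ang -1.7077 pt 457.4272 -111.37748 w [-7.8  0.   6.4] z
left cam 1 522 ang -1.7196 pt 452.88898 -121.46326 w [-2.7 -0.   5.3] z
left cam 2 868 ang -1.7142 pt 457.626 -103.01865 w [-5.  -0.   9.3] z
right cam 0 98 ang -1.7097 pt 644.8232 -92.785866 w [-12.7   0.2   4.2] z
right cam 1 173 ang -1.7226 pt 641.83154 -93.30447 w [-3.7 -0.   4.8] z
right cam 2 349 ang -1.6848 pt 639.0986 -105.741936 w [-2.9 -0.   4.6] z
gate cam 0 183 ang -0.4387 pt 566.96094 0.8893241 w [-9.1  0.   2.8] z
gate cam 1 453 ang -0.4311 pt 545.1108 4.411648 w [-3.3  0.   8.2] z
gate cam 2 1644 ang -0.4266 pt 552.69476 4.927377 w [-4.9 -0.   3.7] z
mid cam 0 53 ang -0.1445 pt 504.12732 -118.55271 w [-6.8  0.1  2.6] z
mid cam 1 225 ang -0.1381 pt 501.57025 -122.75617 w [-2.8 -0.1  5.1] z
mid cam 2 650 ang -0.1437 pt 503.38336 -119.07414 w [-4.8 -0.   2. ] z
0 left v [-96.5 -88.7 -82.6] right v [86.1 94.3 97.8] left u min [-93.4  92.6] gate z [54.28012    58.13849887]
1 left v [-94.4 -91.8 -86.6] right v [87.8 91.3 95.8] left u min [-91.8  96.6] gate z [53.34176988 55.04665196]
2 left v [-94.6 -89.8 -81.4] right v [87.8 90.3 94.7] left u min [-94.2  95.1] gate z [56.0441255 57.3212644]
```

```bash
cat >> h.py <<'E'
from scipy.spatial.transform import Rotation as Ro
C0=np.array([545,-126.]); A=-1.713
def go(x=None,y=None,z=None,yaw=None):
    """yaw = heading of wedge-x; tool: x down, z jaw along wedge y (either way)"""
    from cell import manip
    s=manip.read_state(); p=s["eef_pos"]; M=Ro.from_euler("xyz",s["eef_rot"]).as_matrix()
    t=np.array([p[i] if q is None else q for i,q in enumerate((x,y,z))])
    print("clk %.2f"%s["clock"],"p",p.round(1),"F",s["wrist_force"].round(1),"gap %.1f"%s["finger_gap"],"toolz",M[:,2].round(3),"tooly",M[:,1].round(3),"toolx",M[:,0].round(3))
    print("dp cm",(M.T@(t-p)/10).round(2))
    if yaw is not None:
        zx=np.array([-np.sin(yaw),np.cos(yaw),0]); 
        if zx@M[:,2]<0: zx=-zx
        xx=np.array([0,0,-1.]); T=np.stack([xx,np.cross(zx,xx),zx],1)
        print("turn deg",np.degrees(Ro.from_matrix(M.T@T).as_rotvec()).round(2))
    return s
E
python3 -c "
from h import *
go(573,230,150,-1.74)"
```

```text
clk 0.15 p [549.8   0.  205. ] F [ 0.1 -0.6 -0.1] gap 93.7 toolz [ 1.     0.    -0.001] tooly [-0.  1.  0.] toolx [-0.001  0.    -1.   ]
dp cm [ 5.5  23.    2.32]
turn deg [ 9.7  -0.05  0.  ]
```

Call:
jog_arm(turn=[[0,0,0],[0,0,0],[0,0,0],[0,0,0],[9.7,0,0],[0,0,0]], dp=[[0,5.75,0.58],[0,5.75,0.58],[0,5.75,0.58],[0,5.75,0.58],[0,0,0],[0,0,0]], gripper=[0,0,0,0,0,0], grip_force=40)

```text
clock: 0.9
eef_pos: [573.2, 236.7, 203.0]
eef_rot: [-2.711, 1.567, -2.885]
wrist_force: [-1.0, -0.5, -0.1]
finger_gap: 94.2
```

```bash
python3 - <<'E'
from h import *
from cell import camera,calibration
go(573,261,100,-1.74)
c=calibration("wrist")
p,d=camera("wrist"); cv2.imwrite("pics/wrist1.png",p[:,:,::-1]); np.savez("wrist1.npz",p=p,d=d,K=c["K"],T=c["world_from_camera"])
p,W=cloud("wrist1"); hsv=cv2.cvtColor(p,cv2.COLOR_RGB2HSV)
h,s,v=[hsv[...,i].astype(int) for i in range(3)]
ok=(W[...,2]>3.5)&(W[...,2]<58)&(W[...,0]>530)&(W[...,0]<605)&(W[...,1]>140)&(W[...,1]<300)&(s>90)&(h<25)&(v>40)
ok=cv2.morphologyEx(ok.astype(np.uint8),cv2.MORPH_OPEN,np.ones((3,3)))>0
q=W[ok]; print(len(q),cv2.minAreaRect(q[:,:2].astype(np.float32)))
t=q[q[:,2]>42]; print("top",len(t),t.mean(0),cv2.minAreaRect(t[:,:2].astype(np.float32)))
s=q[(q[:,2]<18)]; print("slope",len(s),cv2.minAreaRect(s[:,:2].astype(np.float32)))
E
```

```text
clk 0.90 p [573.2 236.7 203. ] F [-1.  -0.5 -0.1] gap 94.2 toolz [ 0.985 -0.173 -0.003] tooly [ 0.173  0.985 -0.002] toolx [-0.004 -0.001 -1.   ]
dp cm [10.3  2.4 -0.4]
turn deg [-0.25 -0.19  0.09]
2600 ((564.9630737304688, 217.9122314453125), (112.7706527709961, 25.98862075805664), 79.74854278564453)
top 726 [573.16566915 261.57304727  46.42085409] ((573.1212768554688, 261.62445068359375), (23.94822120666504, 25.266468048095703), 80.32633209228516)
slope 1799 ((565.0066528320312, 217.8609619140625), (112.70226287841797, 25.950958251953125), 80.0810317993164)
```

View pics/wrist1.png

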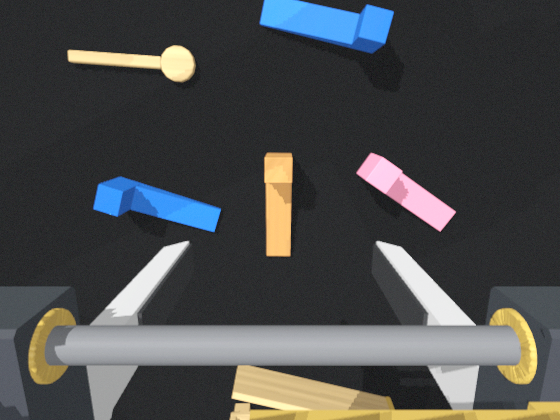

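Brown wooden wedge confirmed: block at pixel (279,168), toe at (278,255). Blue ones and pink ones are clear of the fingers.

Call:
jog_arm(turn=[[-0.2,-0.2,0],[0,0,0],[0,0,0],[0,0,0],[0,0,0]], dp=[[0,2.45,-0.45],[5,0,0],[5,0,0],[5,0,0],[0,0,0]], gripper=[0.35,0.35,0.35,0.35,0.35])

```text
clock: 1.58
eef_pos: [574.1, 258.5, 50.7]
eef_rot: [-0.154, 1.569, -0.307]
wrist_force: [-0.0, 0.2, 0.8]
finger_gap: 60.8
```

```bash
python3 -c "
from h import *
go(573.1,261.4,14,-1.745)"
```

```text
clk 1.57 p [574.1 258.5  50.7] F [-0.   0.2  0.8] gap 60.8 toolz [ 0.988 -0.153  0.002] tooly [ 0.153  0.988 -0.   ] toolx [ 0.002 -0.001 -1.   ]
dp cm [ 3.67  0.27 -0.15]
turn deg [1.18 0.12 0.02]
```

Call:
jog_arm(turn=[[1.2,0.1,0],[0,0,0],[0,0,0],[0,0,0]], dp=[[0,0.27,-0.1],[2.5,0,0],[1.15,0,0],[0,0,0]], gripper=[0.35,0.35,0.35,0.35])

```text
clock: 2.08
eef_pos: [577.9, 262.5, 22.6]
eef_rot: [0.524, 1.559, 0.349]
wrist_force: [0.2, -0.2, 0.3]
finger_gap: 61.1
```

```bash
python3 -c "
from h import *
go(573.1,261.4,14,-1.745)"
```

```text
clk 2.08 p [577.9 262.5  22.6] F [ 0.2 -0.2  0.3] gap 61.1 toolz [ 0.985 -0.174  0.01 ] tooly [0.174 0.985 0.006] toolx [ 0.011  0.004 -1.   ]
dp cm [ 0.86 -0.19 -0.46]
turn deg [-0.04  0.58 -0.33]
```

Call:
jog_arm(turn=[[0,0.6,-0.3],[0,0,0],[0,0,0]], dp=[[0.8,-0.15,-0.45],[0,0,0],[0,0,0]], gripper=[0.35,0.35,0.35])

```text
clock: 2.45
eef_pos: [574.0, 262.3, 16.6]
eef_rot: [0.899, 1.568, 0.724]
wrist_force: [-0.2, 0.4, 0.9]
finger_gap: 61.2
```

```bash
python3 -c "
from h import *
go(573.1,261.4,14,-1.745)"
```

```text
clk 2.45 p [574.  262.3  16.6] F [-0.2  0.4  0.9] gap 61.2 toolz [ 0.985 -0.174  0.001] tooly [0.174 0.985 0.002] toolx [ 0.002  0.002 -1.   ]
dp cm [ 0.26 -0.1  -0.07]
turn deg [-0.03  0.09 -0.11]
```

Call:
jog_arm(turn=[[0,0,0],[0,0,0],[0,0,0],[0,0,0],[0,0,0],[0,0,0],[0,0,0],[0,0,0]], dp=[[0.2,-0.1,-0.07],[0,0,0],[0,0,0],[0,0,0],[0,0,0],[0,0,0],[0,0,0],[0,0,0]], gripper=[0.35,0.5,0.65,0.75,0.8,0.85,0.85,0.85], grip_force=35)

```text
clock: 3.45
eef_pos: [573.2, 261.4, 14.9]
eef_rot: [0.857, 1.568, 0.683]
wrist_force: [-0.9, -0.2, 0.1]
finger_gap: 25.6
```

```bash
python3 -c "
from h import *
s=go(573.1,261.4,14,-1.745)
# target for TCP in organiser line y=-35
ex=np.array([np.cos(A),np.sin(A)]);ey=np.array([-ex[1],ex[0]])
d=s['eef_pos'][:2]-C0; print('org xy of tcp',d@ex,d@ey)
for tx in(-160,-130,-103): print(tx,C0+(tx-100)*ex-35*ey)
"
```

```text
clk 3.45 p [573.2 261.4  14.9] F [-0.9 -0.2  0.1] gap 25.6 toolz [ 0.985 -0.174  0.002] tooly [0.174 0.985 0.002] toolx [ 0.002  0.002 -1.   ]
dp cm [ 0.09  0.   -0.01]
turn deg [-0.03  0.1  -0.12]
org xy of tcp -387.44958781652093 -26.940362210389406
-160 [547.20175753 136.33595305]
-130 [542.95001093 106.63877051]
-103 [539.123439    79.91130622]
```

Call:
jog_arm(turn=[[0,0,0],[0,0,0]], dp=[[-1.2,0,0],[0,0,0]], gripper=[0.85,0.85])

```text
clock: 3.7
eef_pos: [573.3, 261.4, 27.9]
eef_rot: [0.829, 1.568, 0.654]
wrist_force: [0.6, 0.5, -1.5]
finger_gap: 25.9
```

```bash
cat >> h.py <<'E'
def org(tx,oy,z=None,**k):
    ex=np.array([np.cos(A),np.sin(A)]);ey=np.array([-ex[1],ex[0]])
    t=C0+(tx-100)*ex+oy*ey
    s=go(t[0],t[1],z,A)
    d=s['eef_pos'][:2]-C0; print('org toe %.1f y %.1f'%(d@ex+100,d@ey), "Fex %.2f Fey %.2f"%(s['wrist_force'][:2]@ex,s['wrist_force'][:2]@ey))
E
python3 -c "
from h import *
org(-175,-32,25)"
```

```text
clk 3.70 p [573.3 261.4  27.9] F [ 0.6  0.5 -1.5] gap 25.9 toolz [ 0.985 -0.174  0.002] tooly [0.174 0.985 0.002] toolx [ 0.002  0.002 -1.   ]
dp cm [  0.26 -11.26  -0.15]
turn deg [-1.86  0.12 -0.13]
org toe -287.5 y -26.9 Fex -0.60 Fey 0.49
```

Call:
jog_arm(turn=[[-1.8,0,0],[0,0,0],[0,0,0],[0,0,0],[0,0,0],[0,0,0]], dp=[[0,0,0],[0,-2.8,0],[0,-2.8,0],[0,-2.8,0],[0,-2.5,0],[0,0,0]], gripper=[0.85,0.85,0.85,0.85,0.85,0.85])

```text
clock: 4.45
eef_pos: [557.3, 150.7, 27.3]
eef_rot: [0.853, 1.568, 0.719]
wrist_force: [-0.2, 0.1, -1.0]
finger_gap: 25.6
```

```bash
python3 -c "
from h import *
org(-175,-32,16)"
```

```text
clk 4.45 p [557.3 150.7  27.3] F [-0.2  0.1 -1. ] gap 25.6 toolz [ 0.991 -0.134  0.002] tooly [0.133 0.991 0.002] toolx [ 0.002  0.002 -1.   ]
dp cm [ 1.13 -0.07 -0.5 ]
turn deg [ 0.48  0.11 -0.13]
org toe -175.7 y -27.0 Fex -0.09 Fey -0.21
```

Call:
jog_arm(turn=[[0.5,0.1,-0.1],[0,0,0],[0,0,0],[0,0,0]], dp=[[0,-0.07,-0.5],[0.7,0,0],[0.4,0,0],[0,0,0]], gripper=[0.85,0.85,0.85,0.85])

```text
clock: 4.95
eef_pos: [551.8, 153.0, 15.1]
eef_rot: [2.215, 1.57, 2.075]
wrist_force: [0.2, -0.1, -1.6]
finger_gap: 25.9
```

```bash
python3 - <<'E'
from h import *
from cell import camera,calibration
org(-150,-32,14.9)
for n in("side","wrist"):
    c=calibration(n)
    p,d=camera(n); cv2.imwrite(f"pics/{n}2.png",p[:,:,::-1]); np.savez(n+"2.npz",p=p,d=d,K=c["K"],T=c["world_from_camera"])
a=cv2.imread("pics/side2.png")[180:340,220:440];cv2.imwrite("pics/side2c.png",cv2.resize(a,None,fx=3,fy=3))
E
```

```text
clk 4.95 p [551.8 153.   15.1] F [ 0.2 -0.1 -1.6] gap 25.9 toolz [ 0.99 -0.14 -0.  ] tooly [0.14 0.99 0.  ] toolx [-0.  0. -1.]
dp cm [ 0.01 -2.71  0.07]
turn deg [ 0.12 -0.02 -0.02]
org toe -177.1 y -32.8 Fex 0.10 Fey 0.25
```

View pics/side2c.png

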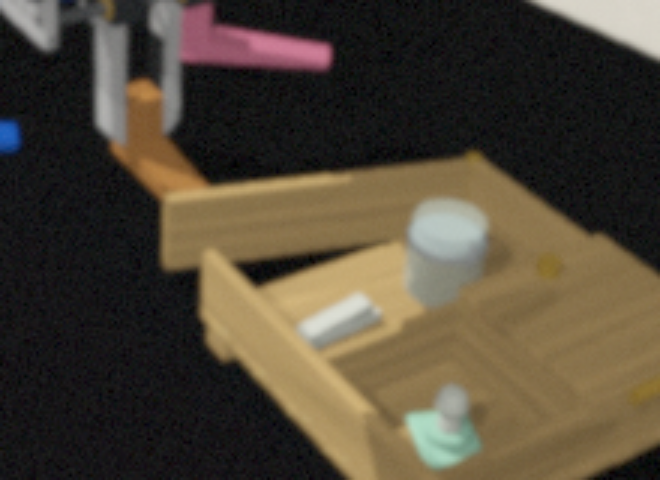

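View pics/wrist2.png

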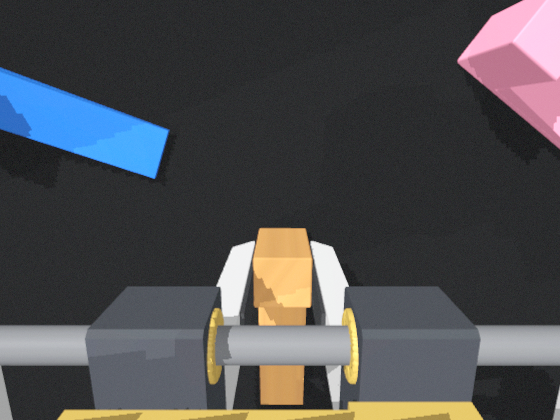

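The wedge is held upright and aligned in front of the gate (toe at crop (190,190)). Next I'll seat it gently on the dresser.

Call:
jog_arm(turn=[[0,0,0],[0,0,0]], dp=[[0.05,0,0],[0,0,0]], gripper=[0.85,0.85])

```text
clock: 5.3
eef_pos: [552.2, 152.9, 15.1]
eef_rot: [0.917, 1.57, 0.776]
wrist_force: [-0.3, 0.1, -0.5]
finger_gap: 25.9
```

Call:
jog_arm(turn=[[0,0,0],[0,0,0]], dp=[[0.05,0,0],[0,0,0]], gripper=[0.85,0.85])

```text
clock: 5.55
eef_pos: [552.3, 152.9, 14.9]
eef_rot: [0.726, 1.569, 0.586]
wrist_force: [0.0, 0.2, -0.3]
finger_gap: 25.5
```

Call:
jog_arm(turn=[[0,0,0],[0,0,0]], dp=[[0.06,0,0],[0.03,0,0]], gripper=[0.85,0.85])

```text
clock: 5.8
eef_pos: [552.4, 152.9, 14.8]
eef_rot: [0.709, 1.569, 0.569]
wrist_force: [-2.3, -0.4, 3.5]
finger_gap: 26.2
```

Call:
jog_arm(turn=[[0,0,0],[0,0,0]], dp=[[0.06,0,0],[0.03,0,0]], gripper=[0.85,0.85])

```text
clock: 6.05
eef_pos: [552.4, 152.9, 14.9]
eef_rot: [0.686, 1.569, 0.546]
wrist_force: [-2.3, -1.0, 3.5]
finger_gap: 25.8
```

Call:
jog_arm(turn=[[0,0,0],[0,0,0],[0,0,0],[0,0,0],[0,0,0]], dp=[[0,-0.8,0],[0,-0.8,0],[0,-0.8,0],[0,-0.8,0],[0,0,0]], gripper=[0.85,0.85,0.85,0.85,0.85])

```text
clock: 6.68
eef_pos: [548.0, 118.6, 14.9]
eef_rot: [0.586, 1.568, 0.445]
wrist_force: [-0.6, -0.9, 2.0]
finger_gap: 26.0
```

```bash
python3 - <<'E'
from h import *
org(-120,-32,14.9)
E
```

```text
clk 6.67 p [548.  118.6  14.9] F [-0.6 -0.9  2. ] gap 26.0 toolz [ 0.99  -0.141  0.002] tooly [0.141 0.99  0.001] toolx [ 0.002  0.001 -1.   ]
dp cm [-0.01 -2.26 -0.03]
turn deg [ 0.07  0.12 -0.08]
org toe -142.6 y -31.7 Fex 1.00 Fey -0.51
```

Call:
jog_arm(turn=[[0,0,0],[0,0,0],[0,0,0],[0,0,0],[0,0,0]], dp=[[0,-0.6,0],[0,-0.6,0],[0,-0.6,0],[0,-0.6,0],[0,0,0]], gripper=[0.85,0.85,0.85,0.85,0.85])

```text
clock: 7.3
eef_pos: [544.4, 93.3, 14.9]
eef_rot: [0.549, 1.568, 0.408]
wrist_force: [0.5, -1.5, 0.9]
finger_gap: 25.9
```

```bash
python3 - <<'E'
from h import *
org(-100,-32,14.9)
E
```

```text
clk 7.30 p [544.4  93.3  14.9] F [ 0.5 -1.5  0.9] gap 25.9 toolz [ 0.99  -0.14   0.002] tooly [0.14  0.99  0.001] toolx [ 0.002  0.001 -1.   ]
dp cm [-0.01 -1.7  -0.04]
turn deg [ 0.08  0.13 -0.08]
org toe -117.0 y -31.7 Fex 1.47 Fey 0.69
```

Call:
jog_arm(turn=[[0,0,0],[0,0,0],[0,0,0],[0,0,0]], dp=[[0,-0.5,0],[0,-0.5,0],[0,-0.5,0],[0,0,0]], gripper=[0.85,0.85,0.85,0.85])

```text
clock: 7.8
eef_pos: [542.1, 77.6, 14.9]
eef_rot: [0.616, 1.568, 0.475]
wrist_force: [-0.3, -1.1, 2.3]
finger_gap: 25.7
```

```bash
python3 - <<'E'
from h import *
org(-85,-32,14.9)
from cell import camera
p,d=camera("side"); cv2.imwrite("pics/s3.png",cv2.resize(p[180:340,220:440,::-1],None,fx=3,fy=3))
E
```

```text
clk 7.80 p [542.1  77.6  14.9] F [-0.3 -1.1  2.3] gap 25.7 toolz [ 0.99  -0.14   0.002] tooly [0.14  0.99  0.002] toolx [ 0.002  0.001 -1.   ]
dp cm [-0.01 -1.61 -0.03]
turn deg [ 0.08  0.13 -0.09]
org toe -101.1 y -31.7 Fex 1.14 Fey -0.17
```

View pics/s3.png

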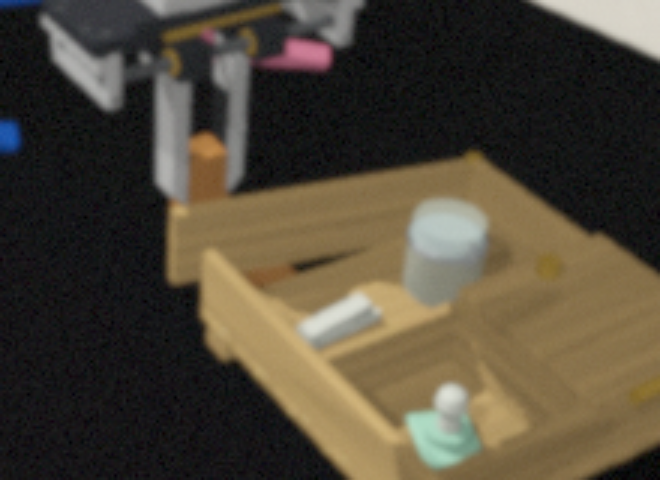

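The toe is in under the gate and shows inside at (270,275). Continuing.

Call:
jog_arm(turn=[[0,0,0],[0,0,0],[0,0,0],[0,0,0]], dp=[[0,-0.4,0],[0,-0.4,0],[0,-0.4,0],[0,0,0]], gripper=[0.85,0.85,0.85,0.85])

```text
clock: 8.35
eef_pos: [540.3, 65.3, 14.9]
eef_rot: [0.711, 1.568, 0.571]
wrist_force: [-0.4, -0.5, 1.3]
finger_gap: 25.9
```

```bash
python3 - <<'E'
from h import *
org(-85,-32,14.9)
from cell import camera
p,d=camera("side"); cv2.imwrite("pics/s4.png",cv2.resize(p[180:340,220:440,::-1],None,fx=3,fy=3))
E
```

```text
clk 8.35 p [540.3  65.3  14.9] F [-0.4 -0.5  1.3] gap 25.9 toolz [ 0.99  -0.14   0.002] tooly [0.14  0.99  0.002] toolx [ 0.002  0.001 -1.   ]
dp cm [-0.01 -0.37 -0.02]
turn deg [ 0.1   0.12 -0.1 ]
org toe -88.7 y -31.8 Fex 0.56 Fey -0.30
```

View pics/s4.png

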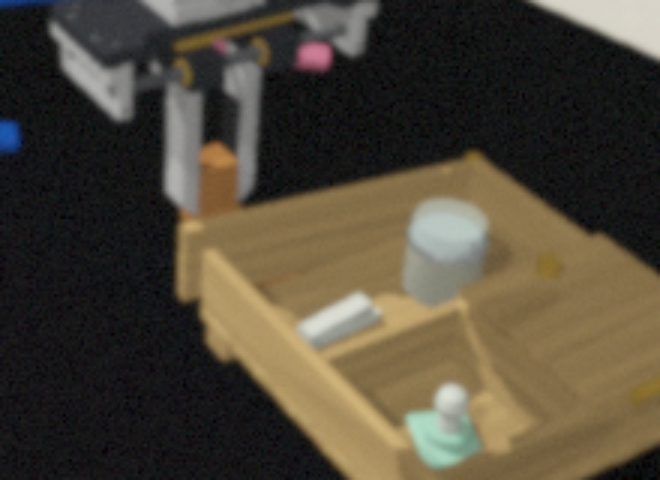

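```bash
cat >> h.py <<'E'
def gate(n="side"):
    from cell import camera,calibration
    c=calibration(n); p,d=camera(n)
    p,W=cloud(dict(p=p,d=d,K=c["K"],T=c["world_from_camera"]))
    hsv=cv2.cvtColor(p,cv2.COLOR_RGB2HSV); h,s=hsv[...,0],hsv[...,1]
    ex=np.array([np.cos(A),np.sin(A)]);ey=np.array([-ex[1],ex[0]])
    u=(W[...,:2]-C0)@ex; v=(W[...,:2]-C0)@ey
    ok=(W[...,2]>51)&(W[...,2]<59)&(u<-85)&(u>-180)&(v>-82)&(v<75)&(s>60)&(h<28)&(h>14)
    q=np.c_[v[ok],u[ok]].astype(np.float32)
    vx,vy,x,y=cv2.fitLine(q,cv2.DIST_HUBER,0,.01,.01).ravel()
    print("gate",n,len(q),"angle %.3f"%np.arctan(vy/vx),"u at v=-35 %.1f"%(y+vy/vx*(-35-x)))
    return p
E
python3 -c "
from h import *
gate(); gate('scene')"
```

```text
gate side 377 angle 0.130 u at v=-35 -112.9
gate scene 155 angle 0.124 u at v=-35 -116.2
```

Call:
jog_arm(turn=[[0,0,0],[0,0,0],[0,0,0],[0,0,0]], dp=[[0,-0.3,0],[0,-0.3,0],[0,-0.3,0],[0,0,0]], gripper=[0.85,0.85,0.85,0.85])

```text
clock: 9.0
eef_pos: [539.0, 56.3, 14.8]
eef_rot: [0.797, 1.568, 0.657]
wrist_force: [-0.4, -0.5, 2.4]
finger_gap: 25.9
```

```bash
python3 -c "
from h import *
org(-75,-32,14.9);gate(); gate('scene')"
```

```text
clk 9.00 p [539.   56.3  14.8] F [-0.4 -0.5  2.4] gap 25.9 toolz [ 0.99  -0.14   0.002] tooly [0.14  0.99  0.002] toolx [ 0.002  0.002 -1.   ]
dp cm [-0.01 -0.46 -0.02]
turn deg [ 0.12  0.12 -0.12]
org toe -79.6 y -31.8 Fex 0.50 Fey -0.31
gate side 372 angle 0.067 u at v=-35 -104.6
gate scene 159 angle 0.062 u at v=-35 -107.6
```

Call:
jog_arm(turn=[[0,0,0],[0,0,0],[0,0,0],[0,0,0]], dp=[[0,-0.2,0],[0,-0.2,0],[0,-0.15,0],[0,0,0]], gripper=[0.85,0.85,0.85,0.85])

```text
clock: 9.6
eef_pos: [538.3, 50.9, 14.9]
eef_rot: [0.82, 1.567, 0.68]
wrist_force: [-0.1, 1.5, 2.7]
finger_gap: 25.7
```

```bash
python3 -c "
from h import *
org(-75,-32,14.9);gate(); gate('scene')"
```

```text
clk 9.60 p [538.3  50.9  14.9] F [-0.1  1.5  2.7] gap 25.7 toolz [ 0.99  -0.139  0.002] tooly [0.139 0.99  0.002] toolx [ 0.003  0.002 -1.   ]
dp cm [-0.    0.08 -0.03]
turn deg [ 0.14  0.13 -0.14]
org toe -74.2 y -31.7 Fex -1.52 Fey -0.30
gate side 366 angle 0.023 u at v=-35 -99.1
gate scene 141 angle 0.021 u at v=-35 -102.3
```

Call:
jog_arm(turn=[[0,0,0],[0,0,0]], dp=[[0,-0.1,0],[0,-0.1,0]], gripper=[0.85,0.85])

```text
clock: 9.95
eef_pos: [538.0, 49.0, 14.8]
eef_rot: [0.833, 1.567, 0.694]
wrist_force: [-0.4, 3.3, 2.4]
finger_gap: 26.0
```

Call:
jog_arm(turn=[[0,0,0]], dp=[[0,-0.07,0]], gripper=[0.85])

```text
clock: 10.07
eef_pos: [537.9, 48.3, 14.8]
eef_rot: [0.835, 1.567, 0.695]
wrist_force: [0.1, 2.8, 2.0]
finger_gap: 25.8
```

Call:
jog_arm(turn=[[0,0,0]], dp=[[0,-0.07,0]], gripper=[0.85])

```text
clock: 10.2
eef_pos: [537.8, 47.7, 14.8]
eef_rot: [0.856, 1.567, 0.716]
wrist_force: [-0.2, 4.2, 1.9]
finger_gap: 26.1
```

Call:
jog_arm(turn=[[0,0,0]], dp=[[0,-0.07,0]], gripper=[0.85])

```text
clock: 10.32
eef_pos: [537.8, 47.1, 14.9]
eef_rot: [0.86, 1.567, 0.72]
wrist_force: [0.4, 5.0, 1.3]
finger_gap: 26.0
```

```bash
python3 -c "
from h import *
org(-75,-32,14.9);gate(); gate('scene')"
```

```text
clk 10.32 p [537.8  47.1  14.9] F [0.4 5.  1.3] gap 26.0 toolz [ 0.99  -0.139  0.003] tooly [0.139 0.99  0.003] toolx [ 0.003  0.003 -1.   ]
dp cm [-0.    0.47 -0.03]
turn deg [ 0.15  0.14 -0.17]
org toe -70.3 y -31.7 Fex -5.04 Fey -0.35
gate side 372 angle -0.006 u at v=-35 -96.0
gate scene 132 angle -0.008 u at v=-35 -98.6
```

The gate is shut and the level push is about 5 N and rising. Next come small taps towards 12–14 N.

Call:
jog_arm(turn=[[0,0,0]], dp=[[0,-0.07,0]], gripper=[0.85])

```text
clock: 10.55
eef_pos: [537.7, 46.5, 14.9]
eef_rot: [0.863, 1.567, 0.723]
wrist_force: [1.2, 6.5, 2.2]
finger_gap: 25.9
```

Call:
jog_arm(turn=[[0,0,0]], dp=[[0,-0.07,0]], gripper=[0.85])

```text
clock: 10.68
eef_pos: [537.7, 46.1, 14.9]
eef_rot: [0.897, 1.566, 0.758]
wrist_force: [0.5, 8.8, 2.5]
finger_gap: 25.8
```

Call:
jog_arm(turn=[[0,0,0]], dp=[[0,-0.06,0]], gripper=[0.85])

```text
clock: 10.8
eef_pos: [537.7, 45.8, 15.0]
eef_rot: [0.942, 1.566, 0.803]
wrist_force: [0.4, 7.1, 2.0]
finger_gap: 25.9
```

Call:
jog_arm(turn=[[0,0,0]], dp=[[0,-0.06,0]], gripper=[0.85])

```text
clock: 10.92
eef_pos: [537.7, 45.6, 15.0]
eef_rot: [0.99, 1.565, 0.851]
wrist_force: [1.5, 7.9, 1.7]
finger_gap: 25.4
```

Call:
jog_arm(turn=[[0,0,0]], dp=[[0,-0.09,0]], gripper=[0.85])

```text
clock: 11.05
eef_pos: [537.6, 45.2, 15.1]
eef_rot: [1.024, 1.565, 0.885]
wrist_force: [-0.1, 8.8, 1.0]
finger_gap: 26.1
```

```bash
python3 -c "
from h import *
org(-75,-32,14.9)
s=__import__('cell').manip.read_state();print(s['moment'])"
```

```text
clk 11.05 p [537.6  45.2  15.1] F [-0.1  8.8  1. ] gap 26.1 toolz [ 0.99  -0.139  0.003] tooly [0.139 0.99  0.005] toolx [ 0.004  0.005 -1.   ]
dp cm [ 0.02  0.65 -0.04]
turn deg [ 0.17  0.19 -0.31]
org toe -68.5 y -31.5 Fex -8.66 Fey -1.32
[ 1.48715086 -0.04824725 -0.03960595]
```

Call:
jog_arm(turn=[[0,0,-0.2]], dp=[[0.02,-0.09,0]], gripper=[0.85])

```text
clock: 11.18
eef_pos: [537.6, 44.9, 14.9]
eef_rot: [0.645, 1.566, 0.505]
wrist_force: [1.8, 9.1, 2.0]
finger_gap: 25.8
```

Call:
jog_arm(turn=[[0,0,-0.1]], dp=[[0.02,-0.09,0]], gripper=[0.85])

```text
clock: 11.3
eef_pos: [537.6, 44.6, 14.9]
eef_rot: [0.449, 1.567, 0.309]
wrist_force: [1.0, 10.0, 5.1]
finger_gap: 25.9
```

```bash
python3 -c "
from h import *
org(-75,-32,14.9)
s=__import__('cell').manip.read_state();print(s['moment'])"
```

```text
clk 11.30 p [537.6  44.6  14.9] F [ 1.  10.   5.1] gap 25.9 toolz [ 0.99  -0.139  0.004] tooly [0.139 0.99  0.002] toolx [ 0.004  0.001 -1.   ]
dp cm [-0.    0.71 -0.05]
turn deg [ 0.17  0.22 -0.11]
org toe -67.9 y -31.5 Fex -10.08 Fey -0.42
[ 1.9180878   0.08147251 -0.04580536]
```

Call:
jog_arm(turn=[[0,0,-0.1]], dp=[[0,-0.1,0]], gripper=[0.85])

```text
clock: 11.42
eef_pos: [537.6, 44.3, 14.9]
eef_rot: [0.26, 1.567, 0.12]
wrist_force: [0.5, 7.7, 0.5]
finger_gap: 25.7
```

Call:
jog_arm(turn=[[0,0,-0.1]], dp=[[0,-0.1,0]], gripper=[0.85])

```text
clock: 11.55
eef_pos: [537.5, 44.0, 14.9]
eef_rot: [0.088, 1.567, -0.052]
wrist_force: [1.8, 9.2, -0.2]
finger_gap: 25.6
```

```bash
python3 -c "
from h import *
org(-75,-32,14.9)
s=__import__('cell').manip.read_state();print(s['moment'])"
```

```text
clk 11.55 p [537.5  44.   14.9] F [ 1.8  9.2 -0.2] gap 25.6 toolz [ 0.99  -0.139  0.004] tooly [0.139 0.99  0.   ] toolx [ 0.004 -0.    -1.   ]
dp cm [-0.    0.78 -0.05]
turn deg [ 0.17  0.23 -0.02]
org toe -67.2 y -31.5 Fex -9.39 Fey 0.48
[ 1.87617687 -0.15803453 -0.05814823]
```

Call:
jog_arm(turn=[[0,0,0]], dp=[[0,-0.12,0]], gripper=[0.85])

```text
clock: 11.68
eef_pos: [537.4, 43.6, 14.9]
eef_rot: [0.347, 1.566, 0.208]
wrist_force: [1.9, 10.8, 1.6]
finger_gap: 25.6
```

Call:
jog_arm(turn=[[0,0,0]], dp=[[0.01,-0.12,0]], gripper=[0.85])

```text
clock: 11.8
eef_pos: [537.5, 43.3, 14.9]
eef_rot: [0.567, 1.565, 0.428]
wrist_force: [1.1, 11.5, 2.3]
finger_gap: 25.7
```

```bash
python3 -c "
from h import *
org(-75,-32,14.9)
s=__import__('cell').manip.read_state();print(s['moment'])
gate()"
```

```text
clk 11.80 p [537.5  43.3  14.9] F [ 1.1 11.5  2.3] gap 25.7 toolz [ 0.99  -0.139  0.005] tooly [0.139 0.99  0.003] toolx [ 0.005  0.002 -1.   ]
dp cm [ 0.    0.85 -0.05]
turn deg [ 0.17  0.26 -0.17]
org toe -66.5 y -31.4 Fex -11.53 Fey -0.55
[ 2.14567437 -0.12618844 -0.01539351]
gate side 371 angle 0.000 u at v=-35 -96.3
```

Call:
jog_arm(turn=[[0,0,-0.1]], dp=[[0,-0.12,0]], gripper=[0.85])

```text
clock: 11.98
eef_pos: [537.4, 43.0, 15.0]
eef_rot: [0.498, 1.565, 0.359]
wrist_force: [1.6, 12.7, 0.9]
finger_gap: 25.8
```

```bash
python3 -c "
from h import *
org(-75,-32,14.9)
s=__import__('cell').manip.read_state();print(s['moment'])
"
```

```text
clk 11.97 p [537.4  43.   15. ] F [ 1.6 12.7  0.9] gap 25.8 toolz [ 0.99  -0.139  0.005] tooly [0.139 0.99  0.003] toolx [ 0.005  0.002 -1.   ]
dp cm [ 0.01  0.88 -0.05]
turn deg [ 0.18  0.28 -0.15]
org toe -66.2 y -31.5 Fex -12.81 Fey -0.25
[ 2.22278643 -0.15364248 -0.01719218]
```

Call:
jog_arm(turn=[[0,0,-0.1]], dp=[[0,-0.12,0]], gripper=[0.85])

```text
clock: 12.1
eef_pos: [537.4, 42.8, 15.0]
eef_rot: [0.421, 1.565, 0.281]
wrist_force: [2.0, 12.5, 0.6]
finger_gap: 25.6
```

```bash
python3 -c "
from h import *
org(-75,-32,14.9)
s=__import__('cell').manip.read_state();print(s['moment'])
"
```

```text
clk 12.10 p [537.4  42.8  15. ] F [ 2.  12.5  0.6] gap 25.6 toolz [ 0.99  -0.139  0.005] tooly [0.139 0.99  0.002] toolx [ 0.005  0.002 -1.   ]
dp cm [ 0.01  0.9  -0.05]
turn deg [ 0.18  0.29 -0.13]
org toe -66.0 y -31.5 Fex -12.64 Fey 0.18
[ 2.40419966 -0.222403    0.02599014]
```

Push measured at 12.6 N in range. Relax, then open.

Call:
jog_arm(turn=[[0,0,0],[0,0,0],[0,0,0],[0,0,0],[0,0,0]], dp=[[0,0,0],[0,0,0],[0,0,0],[0,0,0],[0,0,0]], gripper=[0.85,0.7,0.6,0.5,0.5])

```text
clock: 12.72
eef_pos: [536.9, 41.9, 14.4]
eef_rot: [0.204, 1.567, 0.065]
wrist_force: [-1.0, 0.3, -0.3]
finger_gap: 46.9
```

```bash
python3 -c "
from h import *
org(-75,-32,100);gate()
from cell import camera
p,d=camera('wrist'); cv2.imwrite('pics/w5.png',p[:,:,::-1])
"
```

```text
clk 12.72 p [536.9  41.9  14.4] F [-1.   0.3 -0.3] gap 46.9 toolz [ 0.99  -0.139  0.004] tooly [0.139 0.99  0.001] toolx [ 0.004  0.    -1.   ]
dp cm [-8.55  1.    0.02]
turn deg [ 0.18  0.23 -0.05]
org toe -65.1 y -31.8 Fex -0.19 Fey -1.09
gate side 374 angle 0.002 u at v=-35 -96.2
```

View pics/w5.png

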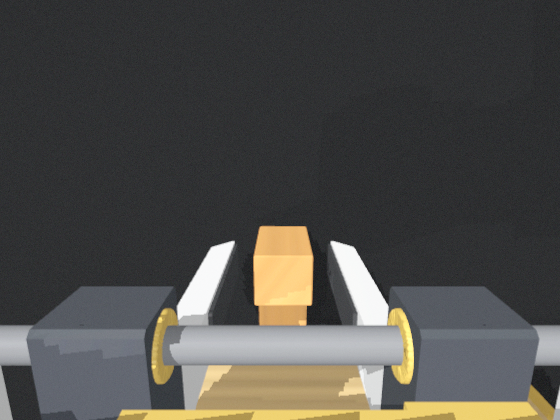

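The block is at (283,265) with both fingers clear, and the gate is shut. Now straight up, then back.

Call:
jog_arm(turn=[[0,0,0],[0,0,0],[0,0,0],[0,0,0],[0,0,0],[0,0,0]], dp=[[-1.5,0,0],[-4,0,0],[-5,0,0],[-3,3,0],[0,4,0],[0,0,0]], gripper=[0.5,0.5,0.5,0.5,0.5,0.5])

```text
clock: 13.58
eef_pos: [546.5, 112.8, 160.1]
eef_rot: [0.289, 1.562, 0.149]
wrist_force: [0.4, 0.2, -0.6]
finger_gap: 46.6
```

```bash
python3 - <<'E'
from h import *
from cell import camera,calibration
org(-75,-32);gate();gate("scene")
ex=np.array([np.cos(A),np.sin(A)]);ey=np.array([-ex[1],ex[0]])
c=calibration("wrist");p,d=camera("wrist");cv2.imwrite("pics/w6.png",p[:,:,::-1])
p,W=cloud(dict(p=p,d=d,K=c["K"],T=c["world_from_camera"]))
hsv=cv2.cvtColor(p,cv2.COLOR_RGB2HSV);h,s=hsv[...,0],hsv[...,1]
u=(W[...,:2]-C0)@ex;v=(W[...,:2]-C0)@ey
ok=(W[...,2]>42)&(W[...,2]<52)&(u<-115)&(u>-220)&(abs(v+32)<30)&(s>90)&(h<25)
q=W[ok];r=cv2.minAreaRect(q[:,:2].astype(np.float32));print("block top",q.mean(0),r,"org toe",u[ok].mean()+100,"y",v[ok].mean())
p,d=camera("side");cv2.imwrite("pics/s6.png",cv2.resize(p[150:370,200:480,::-1],None,fx=2.5,fy=2.5))
E
```

```text
clk 13.57 p [546.5 112.8 160.1] F [ 0.4  0.2 -0.6] gap 46.6 toolz [ 0.99  -0.14   0.008] tooly [0.14  0.99  0.002] toolx [ 0.008  0.001 -1.   ]
dp cm [-0.01 -6.16  0.03]
turn deg [ 0.12  0.46 -0.14]
org toe -136.6 y -32.4 Fex -0.23 Fey 0.40
gate side 373 angle 0.000 u at v=-35 -96.0
gate scene 132 angle 0.023 u at v=-35 -101.4
block top [537.41731432  44.11696812  46.25779095] ((537.5809326171875, 43.36302185058594), (25.106868743896484, 25.321584701538086), 81.2278060913086) org toe -67.3251665888109 y -31.61595469534704
```

View pics/s6.png

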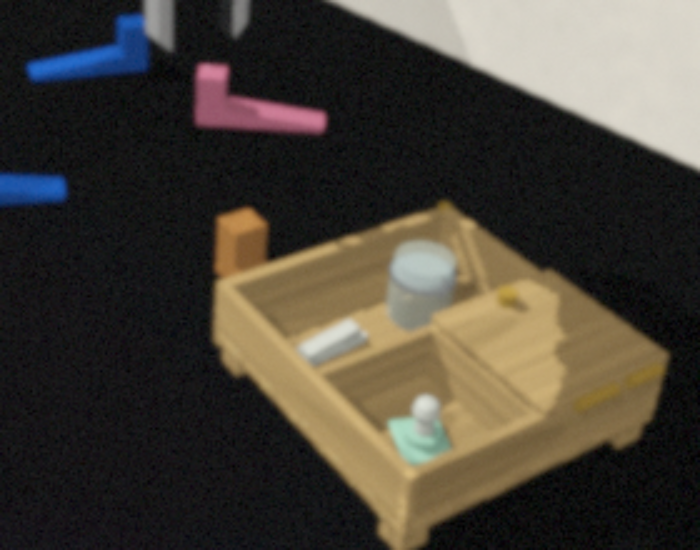

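View pics/w6.png

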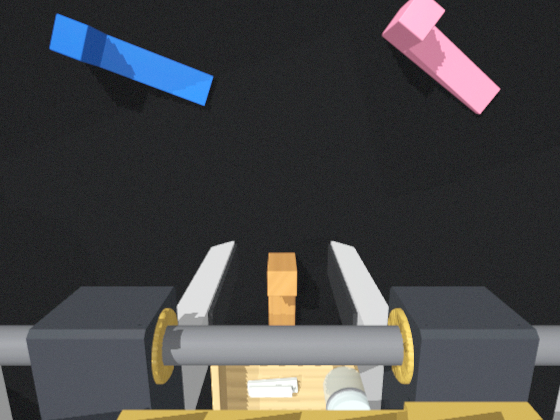

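The side camera says shut (0.000) but the scene camera now gives 0.023, so I'm checking that disagreement.

```bash
python3 - <<'E'
from h import *
for i in range(3): p=gate("scene"); gate("side")
cv2.imwrite("pics/c7.png",cv2.resize(p[150:260,110:380,::-1],None,fx=2.9,fy=2.9,interpolation=cv2.INTER_CUBIC))
from cell import camera
p,d=camera("scene");cv2.imwrite("pics/sc7.png",cv2.resize(p[150:300,110:380,::-1],None,fx=2.9,fy=2.9,interpolation=cv2.INTER_CUBIC))
E
```

```text
gate scene 118 angle 0.025 u at v=-35 -101.0
gate side 376 angle -0.004 u at v=-35 -96.0
gate scene 126 angle 0.017 u at v=-35 -100.9
gate side 379 angle -0.003 u at v=-35 -96.0
gate scene 127 angle 0.018 u at v=-35 -101.3
gate side 376 angle 0.001 u at v=-35 -96.0
```

View pics/sc7.png

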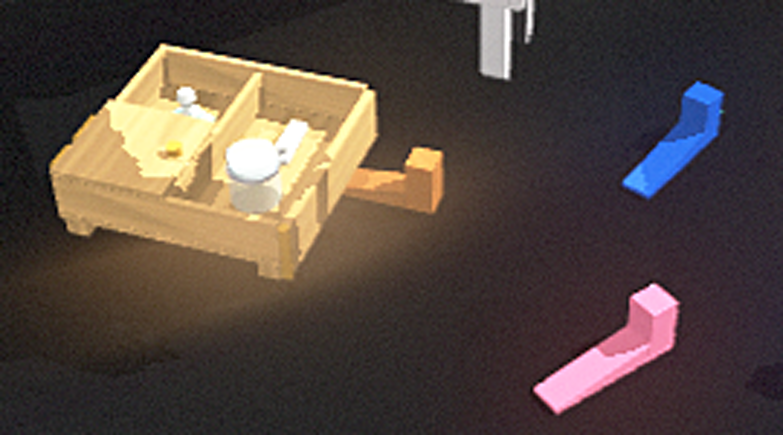

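```bash
python3 -c "
from cell import order,manip
print(order.sign_off()); print(manip.read_state()['clock'])"
```

```text
the job is handed in; nothing more can be done
None
the job is handed in; nothing more can be done
```

I gripped the brown wooden wedge by its block and slid it flat under the gate, about 129 mm from the pin, which swung the gate shut. I then tapped it in until the level push read about 12.6 N, with a peak reading of 12.8 N. After that I released it, lifted straight up, backed away and handed the job in at about 14 s.

**Last checks:**
- **Gate:** the side camera read it shut, within 0.004 rad of zero, after release.
- **Wedge:** the toe is about 36 mm past the gate's outer face and about 3 mm off the spot sideways. It looked upright and pointing straight in.
- **Other objects:** the jar, pacifier and clipper looked undisturbed in the pictures, but I did not measure them. The spoon was outside the close-up views at the end; nothing went near it.

**Doubtful or not checked:**
- **Scene camera disagreed:** after release it read 0.017 to 0.025 rad, still within the 0.04 limit. It had read about −0.008 with the gripper in the way. I think it was fitting the newly visible outer face, and the picture shows the gate flush.
- **Toe position:** the camera puts the toe 0.6 to 1.3 mm further out than the arm's last reading, which could be a small spring-back or measuring error.
- **Holding force:** I could not measure the wedge's own force on the gate after release. I inferred it from the 12 to 14 N push and the gate staying shut.

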